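Catch the thread of a jar cap and screw it down

ROBOT

A 6-joint arm with a two-finger parallel gripper is mounted at the origin on the work surface; the furniture and walls round the work are solid. World frame = base frame: x ahead of the robot, y to its left, z up, the work surface at z = 0. Lengths are in mm, angles in rad, forces in N, time in s.
With the tool pointing down it reaches from about 275 to 1000 mm from the base axis. Payload 8.4 kg.
Tool frame: the origin (TCP) lies at the very end of the fingers, on their centre line; the grasp point (between the pads) lies 19 mm behind it; z points along the fingers, x is the direction in which the jaws open and shut, and the axes are right-handed (so a half turn about z gives the same grasp; the last joint's range is limited). The gripper opens to 85 mm and grips with 20 to 120 N. Pads are 22 mm wide; open, the fingers measure 114 mm over their backs; the gripper's body (76 mm by 85 mm) begins 54 mm behind the grasp point. The pads swing forward as they close: fully open they stand 13 mm farther back than shut.
Start: joints at [-1.232, 0.353, 1.633, -0, 1.155, -0.002], TCP at [208.899, -589.058, 231.281] pointing down, gripper open.
Joint ranges: [-2.63, 2.63], [-0.92, 2.1], [0.06, 2.66], [-1.3, 4.44], [0, 2.69], [-3.02, 3.02]. Speed limits (rad/s): [2.22, 2.22, 2.79, 3.14, 3.14, 3.14].

INTERFACE

Orientations are given as [roll, pitch, yaw] about the fixed x, y, z axes, in that order (R = Rz(yaw) Ry(pitch) Rx(roll)).
In Python, from rig import r gives the robot as it stands. The module is installed in compiled form; this text tells all that it offers.
- The arm moves only by the tool apply_moves, never from a script. Its argument "targets" is a list that holds one entry, the list of rows, each a list of 7 numbers: the gripper's target within -1 to 1 (fully open at 1, half-way at 0, shut at -1), then the shift along the tool's x, y, z in cm, then the turn, a rotation vector about the tool's x, y, z in degrees. A call has 1 to 8 rows; each row is the pose to reach, as a shift and turn from the pose measured when the call began, along the tool's axes at that moment; what a row does not reach only later rows make up. A row lasts 1/10 s, in which the tool goes at most 50 mm and 8.59 degrees, less where a joint would pass 70% of its speed; a pose out of reach is approached as far as the arm can. A call with a gripper value outside its range is refused whole. The fingers move at their own pace and stop on an object; "newtons" is the grip in N (left out, the last holds). Time passes only in rows, so rows that repeat a pose let the fingers close. It gives the time, the measured TCP pose, the force and the opening at its end, in the units of the state.
- r.sense(): the state, without advancing time (a new reading comes with each control period).
- r.grab_frame(name): name is "scene" or "top" or "wrist"; returns a dict with "pixels" (400x640x3 uint8, red, green, blue), "fov_y" (degrees; the focal length in pixels is half the picture's height over the tangent of half this angle, whatever the lens; pixels are square), "cx", "cy" (the principal point, pixels), "R" (3x3) and "t" (3): a world point X has camera coordinates R X + t; the wrist camera has in their place "mount" (4x4, takes a point from camera to tool coordinates, whose origin is the TCP and whose axes are the tool frame's). Camera axes: x right, y down, z forward; pixel columns grow to the right and rows downward; lengths in mm; the calibration is good to about 2 mm. The wrist camera is an equidistant fisheye: a pixel r from the principal point sees the ray r / f radians off the axis. A picture is of the moment at which its call begins: read the wrist's pose just before it. There is no depth.
- r.sign_off(): hands the job in, once; it reports no verdict.
The state is a dict: "clock": time; "qpos": joint angles; "qvel": joint speeds; "joint_efforts": joint torques, N m; "eef_pos": TCP position; "tcp_rot": TCP orientation; "contact_force": force on the tool from outside, world axes, zero at the start; "wrist_torque": the same for the moment, N m; "opening": opening from 0.0 (shut) to 1.0 (fully open).
Only numpy, scipy, OpenCV 4.12 (cv2) and the standard library are available. Lean on these libraries where they do the work, as an engineer would, in place of code of your own. Each camera call takes 0.05 s, during which the arm holds its last target. There are 200 camera calls.

TASK

The white screw cap has only been set loosely on the brown jar, sitting too high, with its lugs on top of the thread. Without lifting it off, turn it backwards (anticlockwise) under a downward push until you feel it drop into the thread, then screw it down clockwise until it is fully home on the rim, and let go. Leave the other things on the bench as they are.

Things in the scene. Friction and masses are not known exactly. Their poses are not given: they have to be found in the camera images.
- jar: Brown jar, 80 mm wide, fast in a black collar on a square wooden holder (115 mm, 18 mm thick) screwed to the bench: it neither moves nor turns. Origin: centre of the holder's underside, on the bench; z up the jar's axis. The shoulder slopes from 40 mm radius at 64 mm height to 26.5 mm radius at 83 mm. Its yaw does not tell where the threads start: the neck is fitted at an unknown angle.
- jar_rim (a point): Centre of the neck's top rim, 115 mm above the bench, hidden under the cap. Neck: 3 right-handed threads, 120 degrees apart, lead 3.6 mm per rad, with 3 entry gaps 24 degrees wide. On each thread is a level ledge with a 7 mm stop rib: a cap lying on the ledges cannot turn clockwise past the ribs; turned anticlockwise it meets the gaps after 0.2 to 1.45 rad.
- cap: White ribbed screw cap, loose, 60 mm wide, 29.5 mm high, about 60 g. Origin: centre of the skirt's lower edge; z up. Inside are 3 lugs, 15 degrees wide, that fit the neck's gaps with about 8 degrees to spare. It can be gripped across its diameter from above in any yaw. Skirt edge at 101 mm height at the start, 88.5 mm when screwed home.
- cap_top (a point): Centre of the cap's flat top, 29.5 mm above the skirt's edge. It stands 15.5 mm above jar_rim at the start and about 7.5 mm after the drop into the gaps (a fall of about 8 mm); then about 1.25 rad clockwise brings it home on the rim (3 mm above jar_rim), and about 0.35 rad more makes it tight.
- spice_jar_green: Spice jar with green cap, 42 mm wide, 97 mm high, loose; origin at the centre of its underside. To be left alone.
- spice_jar_yellow: Spice jar with yellow-brown cap, 42 mm wide, 96 mm high, loose; origin at the centre of its underside. To be left alone.
- red_jar: Small jar with red contents and pale lid, 49 mm wide, 76 mm high, loose; origin at the centre of its underside. To be left alone.
- tape_roll: Roll of brown gummed tape lying flat, 75 mm wide, 19 mm high, loose; origin at the centre of its underside. To be left alone.
- wooden_stamp: Wooden hand stamp standing on its base, 30 x 60 mm, 68 mm high, loose; origin at the centre of its underside. To be left alone.
Things that resemble listed ones, but are neither listed nor needed, are in the scene too. What is meant by the cap is not blue or pink, and is the smaller of those in its own colour.

How it is judged:
By the outcome, as a careful person would: the job done as asked, in the order asked, and still so for the second after the job is handed in, with the robot touching nothing.
It also fails if it takes over 64 s, if anything falls off the work surface, if the arm or the gripper's body presses on something with over 40 N, if the wrist force passes 120 N, or if a joint passes its speed limit or range.

## Working session

There is one attempt and no reset: what is moved stays moved. The work goes in short steps, Python scripts to look and compute and a tool call to move; the robot and the scene stay as the last step left them, time stands still between calls to the robot, and variables do not carry over. Pictures are saved under pics/ and viewed, about 8 in all and at most 12, crops included, and the job is handed in when it is done.

Besides the shell and the picture viewer there is one more tool, called after "Request:" by a JSON object that holds its "op" and its "data". apply_moves: Moves the arm, as the interface text tells. Its arguments: {"type":"object","properties":{"targets":{"type":"array"},"newtons":{"type":"number"}},"required":["targets"]}

```bash
mkdir -p pics; cat > h.py <<'E'
import numpy as np,cv2
from rig import r
def grab(n,f):
    s=r.sense(); g=r.grab_frame(n); cv2.imwrite('pics/'+f,g['pixels'][:,:,::-1]); np.save('pics/'+f+'.npy',{'s':s,'g':g},allow_pickle=True); return s,g
def ray(g,u,v):
    f=200/np.tan(np.radians(g['fov_y'])/2)
    d=np.array([(u-g['cx'])/f,(v-g['cy'])/f,1]); R=np.array(g['R']); 
    return -R.T@np.array(g['t']),R.T@d/np.linalg.norm(d)
def load(f): return np.load('pics/'+f+'.npy',allow_pickle=True).item()
def tri(rays):
    A=sum(np.eye(3)-np.outer(d,d) for o,d in rays); b=sum((np.eye(3)-np.outer(d,d))@o for o,d in rays)
    return np.linalg.solve(A,b)
def proj(g,X):
    f=200/np.tan(np.radians(g['fov_y'])/2); c=np.array(g['R'])@X+np.array(g['t']); return c[:2]/c[2]*f+[g['cx'],g['cy']]
E
python3 - <<'E'
from h import *
for n in('scene','top'):
    s,g=grab(n,n+'0.png'); o,d=ray(g,320,200); print(n,g['fov_y'],g['cx'],g['cy'],o,d)
print(s)
E
```

```text
scene 57.98238069323586 313.7082763006757 197.64964868884377 [200.15748208 573.70433652 803.93356403] [ 0.3153211  -0.60269795 -0.73302646]
top 49.66082724175578 321.5126483740866 200.78863684642252 [ 218.19845196    7.14554523 1493.00643734] [ 0.21876431 -0.00273462 -0.9757739 ]
{'clock': 0.05, 'qpos': array([-1.23240597e+00,  3.53639862e-01,  1.63410667e+00, -9.40831651e-06,
        1.15520828e+00, -2.38175070e-03]), 'qvel': array([-0.00270768,  0.00016433, -0.00029675, -0.00300145, -0.00043361,
       -0.00137343]), 'joint_efforts': array([ 1.67518960e-03, -6.06890917e+01, -3.43166041e+01,  9.94617722e-05,
        3.88104119e-03,  2.81529637e-06]), 'eef_pos': array([ 208.73886906, -588.62181063,  230.5786084 ]), 'tcp_rot': array([ 3.14158730e+00,  1.36217688e-03, -1.23002042e+00]), 'contact_force': array([-0.40658474,  0.36055648, -0.07515551]), 'wrist_torque': array([ 0.02167674, -0.00673823,  0.01854734]), 'opening': 1.0024469732671415}
```

View pics/scene0.png

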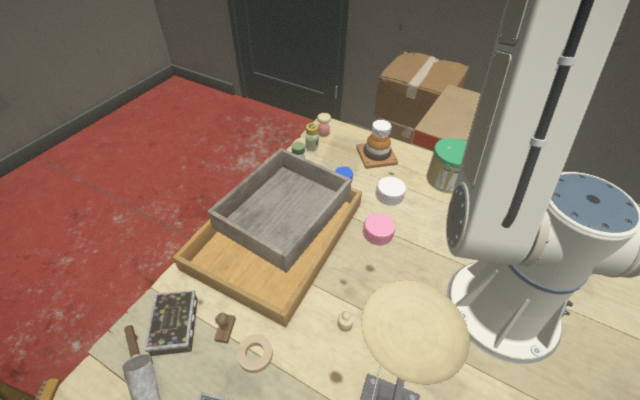

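View pics/top0.png

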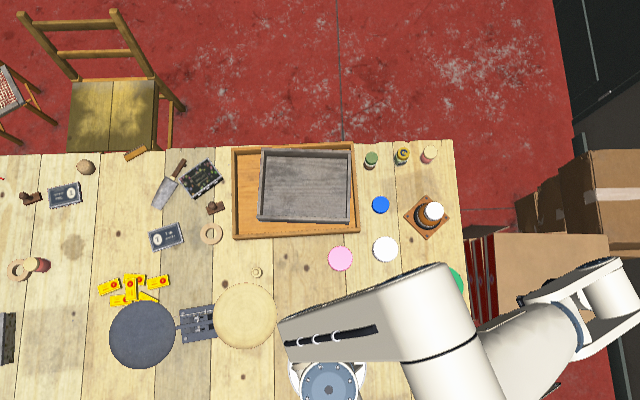

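Scene view: the white cap sits on the brown jar at about (381,130), and in the top view at (434,211). Things that could be mistaken for it:
- White lid lying on the bench, scene (391,190), top (385,249). It is larger and not on a jar.
- Blue lid, (344,175).
- Pink lid, (379,229).
- Green lid, (453,152).

I choose the cap on the brown jar and check it in a close crop.

```bash
python3 - <<'E'
from h import *
a=load('scene0.png')['g'];b=load('top0.png')['g']
A=a['pixels'][105:175,345:415,::-1];B=b['pixels'][185:255,395:465,::-1]
cv2.imwrite('pics/crop0.png',np.hstack([cv2.resize(x,(392,392),interpolation=cv2.INTER_CUBIC) for x in(A,B)]))
# white blob centroids
for n,g,(u0,v0,u1,v1) in(('s',a,(360,112,400,140)),('t',b,(415,195,450,228))):
    p=g['pixels'][v0:v1,u0:u1].astype(int); m=((p.min(2)>150)&(p.max(2)-p.min(2)<30)).astype(np.uint8)
    print(n,cv2.connectedComponentsWithStats(m)[2:])
E
```

```text
s (array([[  0,   0,  40,  28, 936],
       [ 13,   8,  19,  13, 183],
       [ 23,  24,   1,   1,   1]], dtype=int32), array([[19.06517094, 13.51068376],
       [21.70491803, 13.38797814],
       [23.        , 24.        ]]))
t (array([[  0,   0,  35,  33, 890],
       [ 10,   7,  19,  18, 263],
       [  9,  18,   1,   1,   1],
       [ 13,  31,   1,   1,   1]], dtype=int32), array([[16.30337079, 16.1752809 ],
       [19.40304183, 15.34220532],
       [ 9.        , 18.        ],
       [13.        , 31.        ]]))
```

View pics/crop0.png

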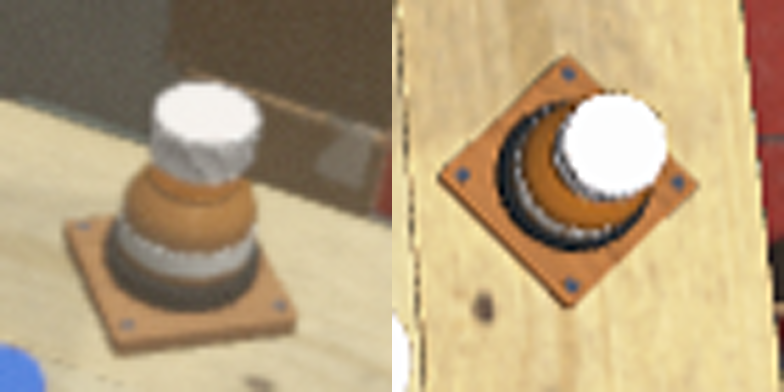

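The crop shows the white cap on the brown jar, on the holder with the black collar. The centre of the cap top is at scene (381.3,124.6) and top view (434.2,210.3). Now I triangulate it.

```bash
python3 - <<'E'
from h import *
a=load('scene0.png')['g'];b=load('top0.png')['g']
ra,rb=ray(a,381.3,124.5),ray(b,434.1,210.3)
X=tri([ra,rb]);print(X,proj(a,X),proj(b,X))
for o,d in(ra,rb): print(o+d*(130.5-o[2])/d[2])
# holder: corners in top, z=18
for u,v in((568,57),(697,184),(569,305),(438,176)):
    o,d=ray(b,395+(u-392)/5.6-.5,185+v/5.6-.5);print(o+d*(18-o[2])/d[2])
w=r.grab_frame('wrist');print(w['mount'],w['fov_y'],w['cx'],w['cy'])
E
```

```text
[ 478.21851459 -361.13152269  132.30146482] [381.734538  124.6364655] [433.98831681 209.86665327]
[ 480.43712588 -363.62046911  130.5       ]
[ 477.13460257 -361.84891177  130.5       ]
[ 555.18659626 -368.75815654   18.        ]
[ 471.87639374 -441.51139875   18.        ]
[ 399.56089329 -355.86698652   18.        ]
[ 482.41628906 -281.77098415   18.        ]
[[ 9.99999991e-01 -1.09719301e-04 -8.25204206e-05 -3.06325016e-01]
 [ 1.29688675e-04  9.52159259e-01  3.05602238e-01 -7.88373986e+01]
 [ 4.50421188e-05 -3.05602246e-01  9.52159265e-01 -1.43149205e+02]
 [ 0.00000000e+00  0.00000000e+00  0.00000000e+00  1.00000000e+00]] 65.70646984690485 313.0141478154313 195.84116571384632
```

The holder centre from its corners (477,-362) agrees with the triangulated cap at about (477.5,-362), top at z≈131. I move above it, rising a little to clear the green-lidded jar.

Request:
{"op": "apply_moves", "data": {"targets": [[[1, 0, 0, -5, 0, 0, 0], [1, -12.4, -32.9, -5, 0, 0, 0], [1, -12.4, -32.9, -5, 0, 0, 0], [1, -12.4, -32.9, -5, 0, 0, 0], [1, -12.4, -32.9, -5, 0, 0, 0], [1, -12.4, -32.9, -5, 0, 0, 0], [1, -12.4, -32.9, -5, 0, 0, 0], [1, -12.4, -32.9, -5, 0, 0, 0]]], "newtons": 60}}

```text
clock: 0.95
eef_pos: [477.4, -361.3, 280.8]
tcp_rot: [3.141, 0.001, -1.23]
contact_force: [0.4, -0.9, 0.3]
opening: 0.998
```

```bash
python3 - <<'E'
from h import *
s,g=grab('wrist','w1.png'); print(s['eef_pos'],s['qpos'])
from scipy.spatial.transform import Rotation as Ro
Rt=Ro.from_euler('xyz',s['tcp_rot']).as_matrix();M=np.array(g['mount'])
f=200/np.tan(np.radians(g['fov_y'])/2)
def pr(X):
    p=Rt.T@(X-s['eef_pos']); c=M[:3,:3].T@(p-M[:3,3]); th=np.arctan2(np.hypot(*c[:2]),c[2]); return c[:2]/np.hypot(*c[:2])*th*f+[g['cx'],g['cy']]
im=g['pixels'][:,:,::-1].copy()
a=np.linspace(0,2*np.pi,60)
q=np.array([pr(np.array([477.4+30*np.cos(t),-362+30*np.sin(t),130.5])) for t in a]);cv2.polylines(im,[q.astype(np.int32)],True,(0,0,255),1)
print(pr(np.array([477.4,-362,130.5])));cv2.imwrite('pics/w1a.png',im)
E
```

```text
[ 477.39522714 -361.33470553  280.77413625] [-6.50706598e-01  2.70150813e-01  1.63623292e+00  5.66735048e-04
  1.23623994e+00  5.79154454e-01]
[314.1683527 181.1450811]
```

View pics/w1a.png

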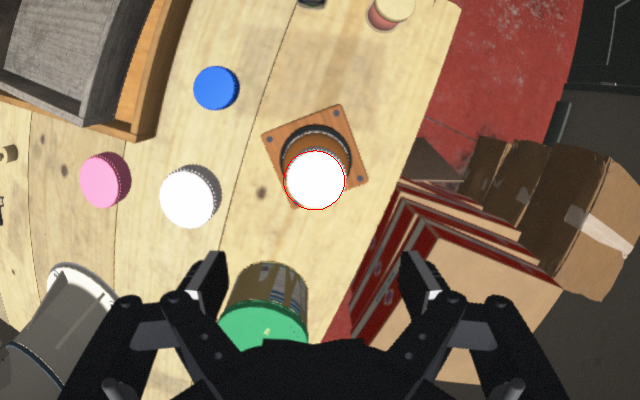

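The predicted circle for z=130.5 lies exactly on the cap at (314,181), so the position is confirmed. I turn 50° anticlockwise first, for turning range and to keep the wrist camera away from the boxes, and then go down.

Request:
{"op": "apply_moves", "data": {"targets": [[[1, 0.1, 0, 4, 0, 0, -8], [1, 0.1, 0, 8, 0, 0, -16], [1, 0.1, 0, 11, 0, 0, -25], [1, 0.1, 0, 12, 0, 0, -33], [1, 0.1, 0, 13, 0, 0, -42], [1, 0.1, 0, 13, 0, 0, -50], [1, 0.1, 0, 13, 0, 0, -50], [1, 0.1, 0, 13, 0, 0, -50]]]}}

```text
clock: 1.8
eef_pos: [483.4, -357.3, 150.8]
tcp_rot: [-3.137, -0.001, -0.359]
contact_force: [-0.2, 0.3, 0.0]
opening: 1.001
```

Request:
{"op": "apply_moves", "data": {"targets": [[[1, 0, 0, 0, 0, 0, 0], [1, 0, 0, 0, 0, 0, 0], [1, 0, 0, 0, 0, 0, 0]]]}}

```text
clock: 2.1
eef_pos: [483.4, -357.3, 151.0]
tcp_rot: [-3.137, -0.002, -0.361]
contact_force: [-0.6, 0.1, 0.1]
opening: 0.998
```

```bash
python3 - <<'E'
from h import *
s=r.sense();print({k:np.round(s[k],4) for k in('eef_pos','tcp_rot','qpos')})
E
```

```text
{'eef_pos': array([ 483.4013, -357.317 ,  151.0121]), 'tcp_rot': array([-3.1371e+00, -1.8000e-03, -3.6070e-01]), 'qpos': array([-0.6418,  0.4021,  1.7573,  0.0058,  0.9818, -0.2843])}
```

Request:
{"op": "apply_moves", "data": {"targets": [[[1, -0.39, 0.65, 0, -0.2, 0, 0], [1, -0.39, 0.65, 0, -0.2, 0, 0], [1, -0.39, 0.65, 0, -0.2, 0, 0]]]}}

```text
clock: 2.4
eef_pos: [477.2, -362.2, 151.0]
tcp_rot: [-3.141, -0.002, -0.361]
contact_force: [-0.0, 0.8, -0.0]
opening: 1.005
```

Request:
{"op": "apply_moves", "data": {"targets": [[[1, 0, 0, 1.5, 0, 0, 0], [1, 0, 0, 3, 0, 0, 0], [1, 0, 0, 4, 0, 0, 0], [1, 0, 0, 5, 0, 0, 0], [1, 0, 0, 5, 0, 0, 0]]]}}

```text
clock: 2.9
eef_pos: [476.4, -361.4, 98.9]
tcp_rot: [-3.14, 0.001, -0.361]
contact_force: [-0.0, 0.2, 0.6]
opening: 0.998
```

```bash
python3 - <<'E'
from h import *
s,g=grab('wrist','w2.png'); print({k:np.round(s[k],4) for k in('eef_pos','tcp_rot','contact_force')})
E
```

```text
{'eef_pos': array([ 476.3967, -361.3856,   98.925 ]), 'tcp_rot': array([-3.1397e+00,  1.3000e-03, -3.6120e-01]), 'contact_force': array([-0.0184,  0.1691,  0.5565])}
```

View pics/w2.png

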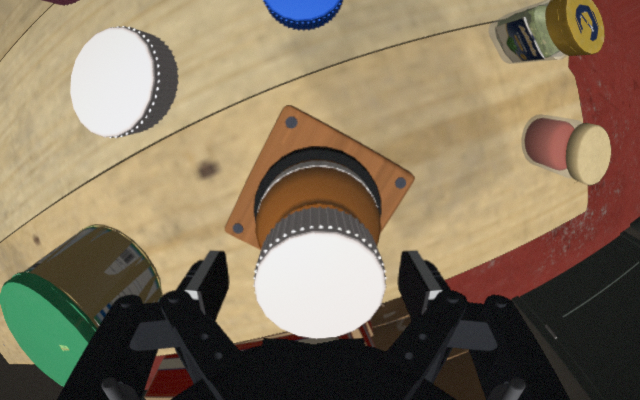

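```bash
python3 - <<'E'
from h import *
from scipy.spatial.transform import Rotation as Ro
from scipy.optimize import least_squares
d=load('w2.png');s,g=d['s'],d['g']
Rt=Ro.from_euler('xyz',s['tcp_rot']).as_matrix();M=np.array(g['mount']);f=200/np.tan(np.radians(g['fov_y'])/2)
p=g['pixels'].astype(int);m=((p.min(2)>170)&(p.max(2)-p.min(2)<25)).astype(np.uint8);m[:, :240]=0;m[:,400:]=0;m[:225]=0
n,l,st,c=cv2.connectedComponentsWithStats(m);k=1+st[1:,4].argmax();print(st[k],c[k])
ct=max(cv2.findContours((l==k).astype(np.uint8),0,1)[0],key=len)[:,0].astype(float); ct=cv2.convexHull(ct.astype(np.float32))[:,0]
def tool(uv,z):  # ray to world plane z
    v=uv-[g['cx'],g['cy']];rr=np.hypot(*v.T);th=rr/f
    dc=np.c_[v/rr[:,None]*np.sin(th)[:,None],np.cos(th)]@M[:3,:3].T@Rt.T
    o=Rt@M[:3,3]+s['eef_pos'];return o+dc*((z-o[2])/dc[:,2])[:,None]
for z in(126,130.5,135):
    P=tool(ct,z)[:,:2];q=least_squares(lambda q:np.hypot(*(P-q[:2]).T)-q[2],[477,-362,30],loss='soft_l1').x;print(z,q, Rt[:2,:2].T@(q[:2]-s['eef_pos'][:2]))
E
```

```text
[  254   232   132   107 10821] [319.25274928 284.65668607]
126 [ 478.11840963 -365.9018155    29.76184787] [3.20665946 3.61628258]
130.5 [ 479.14170024 -362.88477507   28.6103065 ] [3.09767843 0.43230057]
135 [ 480.16501995 -359.86778692   27.45870418] [ 2.9887431  -2.75164281]
```

Request:
{"op": "apply_moves", "data": {"targets": [[[1, 0.2, 0, 0, 0, 0, 0], [1, 0.2, 0, 0, 0, 0, 0], [-1, 0.2, 0, 0, 0, 0, 0], [-1, 0.2, 0, 0, 0, 0, 0], [-1, 0.2, 0, 0, 0, 0, 0], [-1, 0.2, 0, 0, 0, 0, 0], [-1, 0.2, 0, 0, 0, 0, 0], [-1, 0.2, 0, 0, 0, 0, 0]]], "newtons": 70}}

```text
clock: 3.75
eef_pos: [478.8, -362.6, 100.7]
tcp_rot: [-3.14, -0.0, -0.361]
contact_force: [-1.4, 0.6, 5.6]
opening: 0.691
```

Request:
{"op": "apply_moves", "data": {"targets": [[[-1, 0, 0, 0.2, 0, 0, 0], [-1, 0, 0, 0.2, 0, 0, 0], [-1, 0, 0, 0.2, 0, 0, 0]]]}}

```text
clock: 4.05
eef_pos: [478.8, -362.7, 100.5]
tcp_rot: [-3.14, -0.001, -0.361]
contact_force: [-4.6, 3.4, 15.6]
opening: 0.688
```

Request:
{"op": "apply_moves", "data": {"targets": [[[-1, 0, 0, 0.3, 0, 0, -2], [-1, 0, 0, 0.3, 0, 0, -4], [-1, 0, 0, 0.3, 0, 0, -6], [-1, 0, 0, 0.3, 0, 0, -8], [-1, 0, 0, 0.3, 0, 0, -10], [-1, 0, 0, 0.3, 0, 0, -12], [-1, 0, 0, 0.3, 0, 0, -14], [-1, 0, 0, 0.3, 0, 0, -16]]]}}

```text
clock: 4.85
eef_pos: [479.7, -362.9, 100.3]
tcp_rot: [-3.141, -0.004, -0.082]
contact_force: [-3.8, 6.6, 22.9]
opening: 0.687
```

Request:
{"op": "apply_moves", "data": {"targets": [[[-1, 0, 0, 0.3, 0, 0, -2], [-1, 0, 0, 0.3, 0, 0, -4], [-1, 0, 0, 0.3, 0, 0, -6], [-1, 0, 0, 0.3, 0, 0, -8], [-1, 0, 0, 0.3, 0, 0, -10], [-1, 0, 0, 0.3, 0, 0, -12], [-1, 0, 0, 0.3, 0, 0, -14], [-1, 0, 0, 0.3, 0, 0, -16]]]}}

```text
clock: 5.65
eef_pos: [479.6, -362.8, 100.2]
tcp_rot: [3.141, -0.004, 0.198]
contact_force: [-8.8, 7.0, 28.3]
opening: 0.69
```

Request:
{"op": "apply_moves", "data": {"targets": [[[-1, -0.05, -0.05, 0.3, 0, 0, -2], [-1, -0.05, -0.05, 0.3, 0, 0, -4], [-1, -0.05, -0.05, 0.3, 0, 0, -6], [-1, -0.05, -0.05, 0.3, 0, 0, -8], [-1, -0.05, -0.05, 0.3, 0, 0, -10], [-1, -0.05, -0.05, 0.3, 0, 0, -12], [-1, -0.05, -0.05, 0.3, 0, 0, -14], [-1, -0.05, -0.05, 0.3, 0, 0, -16]]]}}

```text
clock: 6.45
eef_pos: [478.9, -362.4, 97.4]
tcp_rot: [3.14, -0.003, 0.479]
contact_force: [-0.4, -0.8, -0.5]
opening: 0.69
```

It began to drop: z fell 3 mm and the force went to zero. I push straight down to the full drop.

Request:
{"op": "apply_moves", "data": {"targets": [[[-1, 0, 0, 0.3, 0, 0, 0], [-1, 0, 0, 0.6, 0, 0, 0], [-1, 0, 0, 0.7, 0, 0, 0], [-1, 0, 0, 0.7, 0, 0, 0], [-1, 0, 0, 0.7, 0, 0, 0]]]}}

```text
clock: 6.95
eef_pos: [479.1, -362.7, 92.5]
tcp_rot: [3.139, -0.004, 0.478]
contact_force: [-6.5, 3.4, 20.9]
opening: 0.69
```

Request:
{"op": "apply_moves", "data": {"targets": [[[-1, 0, 0, 0.15, 0, 0, 4], [-1, 0, 0, 0.2, 0, 0, 8], [-1, 0, 0, 0.2, 0, 0, 12], [-1, 0, 0, 0.2, 0, 0, 16], [-1, 0, 0, 0.25, 0, 0, 20], [-1, 0, 0, 0.25, 0, 0, 24], [-1, 0, 0, 0.3, 0, 0, 28], [-1, 0, 0, 0.3, 0, 0, 32]]]}}

```text
clock: 7.75
eef_pos: [479.2, -363.2, 90.7]
tcp_rot: [3.14, -0.005, -0.084]
contact_force: [-4.6, 0.0, 12.4]
opening: 0.693
```

Request:
{"op": "apply_moves", "data": {"targets": [[[-1, 0, 0, 0.1, 0, 0, 4], [-1, 0, 0, 0.15, 0, 0, 8], [-1, 0, 0, 0.2, 0, 0, 12], [-1, 0, 0, 0.2, 0, 0, 16], [-1, 0, 0, 0.25, 0, 0, 20], [-1, 0, 0, 0.25, 0, 0, 24], [-1, 0, 0, 0.3, 0, 0, 28], [-1, 0, 0, 0.3, 0, 0, 32]]]}}

```text
clock: 8.55
eef_pos: [479.6, -363.5, 88.8]
tcp_rot: [-3.14, -0.006, -0.646]
contact_force: [-1.9, 2.5, 9.6]
opening: 0.693
```

Request:
{"op": "apply_moves", "data": {"targets": [[[-1, 0, 0, 0.1, 0, 0, 4], [-1, 0, 0, 0.1, 0, 0, 8], [-1, 0, 0, 0.15, 0, 0, 12], [-1, 0, 0, 0.15, 0, 0, 16], [-1, 0, 0, 0.15, 0, 0, 20], [-1, 0, 0, 0.15, 0, 0, 24], [-1, 0, 0, 0.15, 0, 0, 28], [-1, 0, 0, 0.15, 0, 0, 28]]], "newtons": 100}}

```text
clock: 9.35
eef_pos: [480.0, -363.8, 88.6]
tcp_rot: [-3.137, -0.006, -1.138]
contact_force: [-2.5, 1.0, 14.1]
opening: 0.681
```

```bash
python3 - <<'E'
from h import *
s=r.sense();print({k:np.round(s[k],3) for k in('eef_pos','tcp_rot','qpos','contact_force','wrist_torque')})
E
```

```text
{'eef_pos': array([ 480.02 , -363.82 ,   88.643]), 'tcp_rot': array([-3.137, -0.006, -1.138]), 'qpos': array([-0.652,  0.481,  1.799,  0.002,  0.854,  0.485]), 'contact_force': array([-2.524,  1.042, 14.099]), 'wrist_torque': array([ 0.477,  0.555, -0.086])}
```

Z stopped falling, which suggests it is home. I turn a bit more to feel for tightness.

Request:
{"op": "apply_moves", "data": {"targets": [[[-1, 0, 0, 0.1, 0, 0, 3], [-1, 0, 0, 0.1, 0, 0, 6], [-1, 0, 0, 0.1, 0, 0, 9]]]}}

```text
clock: 9.65
eef_pos: [480.0, -363.9, 88.6]
tcp_rot: [-3.136, -0.005, -1.297]
contact_force: [-3.8, 2.6, 13.0]
opening: 0.685
```

```bash
python3 - <<'E'
from h import *
s=r.sense();print({k:np.round(s[k],3) for k in('eef_pos','tcp_rot','qpos','contact_force','wrist_torque')})
s,g=grab('wrist','w3.png')
a,_=grab('scene','scene3.png');b=_
cv2.imwrite('pics/c3.png',np.hstack([g['pixels'][:,120:520,::-1],cv2.resize(b['pixels'][95:175,340:420,::-1],(400,400),interpolation=cv2.INTER_CUBIC)]))
E
```

```text
{'eef_pos': array([ 480.032, -363.92 ,   88.648]), 'tcp_rot': array([-3.136, -0.005, -1.297]), 'qpos': array([-6.520e-01,  4.810e-01,  1.799e+00,  1.000e-03,  8.540e-01,
        6.450e-01]), 'contact_force': array([-3.842,  2.63 , 13.012]), 'wrist_torque': array([0.761, 0.722, 1.522])}
```

View pics/c3.png

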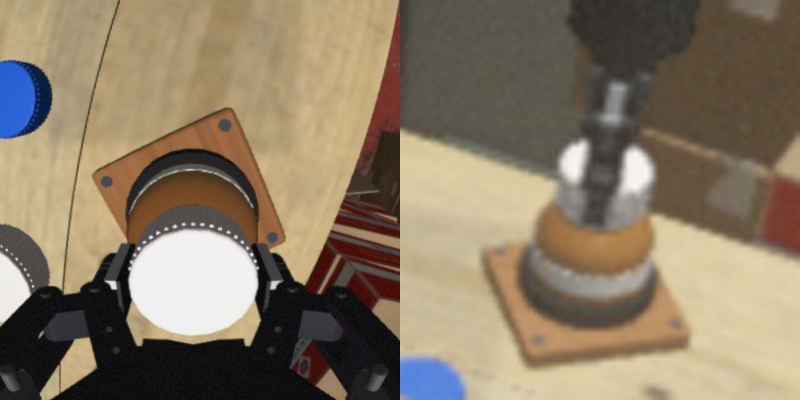

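Torque is now 1.5 N m, so it is tightening, and the cap sits low. I turn a few degrees more to be sure.

Request:
{"op": "apply_moves", "data": {"targets": [[[-1, 0, 0, 0.1, 0, 0, 3], [-1, 0, 0, 0.1, 0, 0, 6], [-1, 0, 0, 0.1, 0, 0, 9], [-1, 0, 0, 0.1, 0, 0, 9]]]}}

```text
clock: 10.15
eef_pos: [478.9, -364.0, 88.5]
tcp_rot: [-3.139, -0.005, -1.45]
contact_force: [-8.4, 0.1, 14.2]
opening: 0.68
```

```bash
python3 - <<'E'
from h import *
s=r.sense();print({k:np.round(s[k],3) for k in('eef_pos','tcp_rot','qpos','contact_force','wrist_torque')})
E
```

```text
{'eef_pos': array([ 478.923, -363.972,   88.54 ]), 'tcp_rot': array([-3.139, -0.005, -1.45 ]), 'qpos': array([-0.651,  0.481,  1.8  , -0.002,  0.855,  0.8  ]), 'contact_force': array([-8.422,  0.069, 14.184]), 'wrist_torque': array([0.564, 1.316, 2.744])}
```

It is tight at 2.7 N m. I let go and lift straight up.

Request:
{"op": "apply_moves", "data": {"targets": [[[1, 0, 0, 0, 0, 0, 0], [1, 0, 0, 0, 0, 0, 0], [1, 0, 0, 0, 0, 0, 0], [1, 0, 0, 0, 0, 0, 0], [1, 0, 0, 0, 0, 0, 0], [1, 0, 0, 0, 0, 0, 0]]]}}

```text
clock: 10.75
eef_pos: [478.9, -363.9, 88.4]
tcp_rot: [-3.139, -0.005, -1.45]
contact_force: [1.0, 0.7, 0.5]
opening: 1.0
```

Request:
{"op": "apply_moves", "data": {"targets": [[[1, 0, 0, -1.5, 0, 0, 0], [1, 0, 0, -4, 0, 0, 0], [1, 0, 0, -8, 0, 0, 0], [1, 0, 0, -12, 0, 0, 0], [1, 0, 0, -16, 0, 0, 0], [1, 0, 0, -18, 0, 0, 0], [1, 0, 0, -18, 0, 0, 0]]]}}

```text
clock: 11.45
eef_pos: [479.7, -364.2, 273.4]
tcp_rot: [-3.133, -0.01, -1.45]
contact_force: [0.1, -0.1, 0.2]
opening: 0.999
```

```bash
python3 - <<'E'
from h import *
from scipy.spatial.transform import Rotation as Ro
s,g=grab('wrist','w4.png'); print(np.round(s['eef_pos'],1),s['contact_force'],s['opening'])
_,b=grab('scene','scene4.png')
Rt=Ro.from_euler('xyz',s['tcp_rot']).as_matrix();M=np.array(g['mount']);f=200/np.tan(np.radians(g['fov_y'])/2)
def pr(X):
    p=Rt.T@(X-s['eef_pos']); c=M[:3,:3].T@(p-M[:3,3]); th=np.arctan2(np.hypot(*c[:2]),c[2]); return c[:2]/np.hypot(*c[:2])*th*f+[g['cx'],g['cy']]
im=g['pixels'][:,:,::-1].copy();sc=b['pixels'][:,:,::-1].copy()
sc=cv2.resize(sc[95:175,340:420],(400,400),interpolation=cv2.INTER_CUBIC)
for z,c in((118,(0,0,255)),(130.5,(255,0,0))):
    P=[np.array([478+30*np.cos(t),-362.3+30*np.sin(t),z]) for t in np.linspace(0,6.28,60)]
    cv2.polylines(im,[np.array([pr(x) for x in P]).astype(np.int32)],True,c,1)
    cv2.polylines(sc,[np.array([(proj(b,x)-[340,95]+.5)*5 for x in P]).astype(np.int32)],True,c,1)
cv2.imwrite('pics/c4.png',np.hstack([im[:,110:510],sc]))
E
```

```text
[ 479.7 -364.2  273.4] [ 0.09176553 -0.1188647   0.16940708] 0.999326704421315
```

View pics/c4.png

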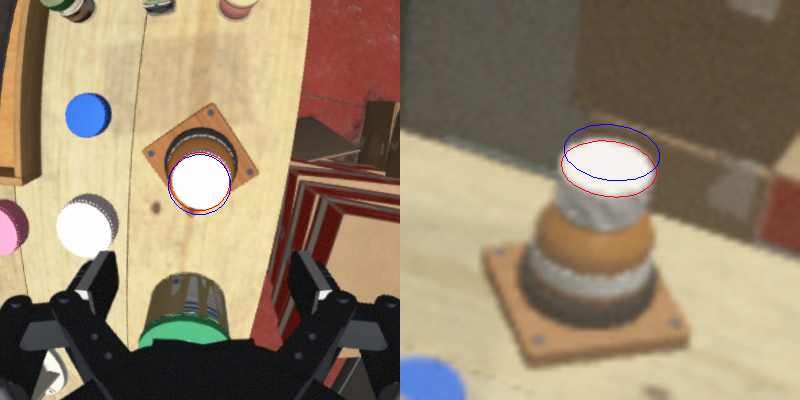

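The cap matches the red (home) circle. I check the drop numerically against the starting image, since the camera hasn't moved.

```bash
python3 - <<'E'
from h import *
a=load('scene0.png')['g'];b=load('scene4.png')['g']
k=8;up=lambda p:cv2.resize(cv2.cvtColor(p,cv2.COLOR_RGB2GRAY),None,fx=k,fy=k,interpolation=cv2.INTER_CUBIC)
A=up(a['pixels'][112:140,366:398].copy());B=up(b['pixels'][108:152,362:402].copy())
m=cv2.minMaxLoc(cv2.matchTemplate(B,A,cv2.TM_CCOEFF_NORMED));print(m[1],np.array(m[3])/k-[4,4])
# cap-only template
A=up(a['pixels'][116:131,370:394].copy());m=cv2.minMaxLoc(cv2.matchTemplate(B,A,cv2.TM_CCOEFF_NORMED));print(m[1],np.array(m[3])/k-[8,8])
X=np.array([478,-362.3,130.5])
for d in(8,11,12.5):print(d,proj(b,X-[0,0,d])-proj(a,X))
E
```

```text
0.9121604561805725 [-0.75   2.875]
0.9748480916023254 [-0.625  3.125]
8 [-0.37191422  2.08907319]
11 [-0.51041083  2.8670202 ]
12.5 [-0.57946205  3.25488664]
```

```bash
python3 -c "
from rig import r
print(r.sign_off())"
```

```text
the job is handed in; nothing more can be done
None
```

The white cap is screwed down onto the brown jar's rim and the job is handed in at about 11.5 s on the robot's clock.

- **Dropping in:** I gripped the cap without lifting it and turned it anticlockwise under a push of about 25 N. After roughly 0.6–0.8 rad it dropped 7.7 mm into the thread.
- **Screwing down:** I then turned it clockwise about 1.9 rad until it stopped descending. By the end the turning torque had risen to 2.7 N m. I opened the gripper and lifted clear, with zero contact force.

**Last checks:**
- **Cap height:** Comparing the scene images from start and end gives a total drop of about 12 mm, against 12.5 mm expected. One rougher match over a larger patch, which took in some background, read about 11 mm. The tool's own height reading gave about 12 mm.
- **Position:** The outline predicted for a fully home cap fits the cap in both the wrist and scene pictures to within 1–2 mm.
- **Other things on the bench:** I made no contact with them and they look in place in the pictures, but I did not measure them.

**Disagreement on the way:** After the first turn above the jar the tool stood about 7 mm off its target. I corrected this before going down.

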